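# Latch the equipment case

### The job

Close up the equipment case on the bench with its draw latch: feel the loose bail's crossbar down into the keeper's slot on the lid half and draw it back under the keeper's lip, then push the lever over past centre until it lies flat and holds the lid half drawn in. Do it with a light hand, never forcing the bail or the lever, let go at the end, and leave the tools and parts lying about where they are.

Things in the scene. Friction and masses are not known exactly. Their poses are not given: they have to be found in the camera images.
- case: Black moulded case, fixed on the bench: 230 mm deep (own x), 320 mm wide (own y), flat top 140 mm up. Origin: centre of its underside, below the seam; own x points from base half (x<0) to lid half (x>0), z up. A steel draw latch spans the seam on top, in the plane y=0. Only one small socket shares the top, about 110 mm to the latch's +y side.
- lid: Lid half (x>0) of the case; origin on its hinge along the bottom of the seam, 12 mm above the bench. Its rubber seal springs it ajar by 0.085 rad towards +x (13 mm at the keeper); drawing it in takes 27 to 42 N at the keeper. Only the clamped latch keeps it drawn in. More than 60 N between bail and keeper damages them.
- lever_pivot (a point): Fixed hinge axis of the lever (along the case's own y), at case x=-30 mm, y=0, 24 mm above the case top.
- lever (a joint): Latch lever angle, rad: 0 = flat towards case -x, end stop, clamped; 1.57 = upright; 1.9 = other stop. Slightly stiff: stays where left. With the bail hooked, pushing it down near its tip takes up to about 12 N (over 40 N bends it); at about 0.2 it passes over centre and then springs to 0 by itself.
- lever_tip (a point): Middle of the lever's round end bar (11 mm thick, 32 mm long along case y), 72 mm from the lever pivot. The lever is a steel plate 22 mm wide; its face on the side away from the flat position's case top is 6 mm off the line through the pivot. Lying flat, that face is 6 mm and the end bar's top 9.5 mm above pivot height.
- bail: Steel wire loop 105 mm long, 38 mm wide, hinged on the lever. Origin: its hinge pin, on the lever 24 mm from the lever pivot and 0.2 rad below the lever's line. Own x points to the crossbar, own y is the hinge axis. It has 3 mm of side play either way. It stays at the angle where it is left; pulling it about also swings the lever.
- bail_bar (a point): Middle of the bail's crossbar (6 mm round, along case y, at the bail's free end). On its ends turn two flat-ended steel rollers, 14 mm diameter, 48 mm over both: pinch these across case y from above, near the fingertips (seated, the bar is only 24 mm above the case top); the rollers turn freely, so the bail pivots between the fingers.
- keeper_nominal (a point): Point carried by the lid, 24 mm above the case top: middle of the seated crossbar if the keeper is set mid-way. The real keeper is not reported: it is screwed on anywhere up to 4.5 mm nearer or farther along case x. It is a 16 mm wide steel hook: a post on the -x side of the seated bar (face 3 mm from this point) with a lip overhanging 6 mm to +x. The bar is drawn back under the lip.
- slot_nominal (a point): Nominal middle of the keeper's open slot, level with its top: 7 mm in +x and 10 mm above keeper_nominal, same unknown offset. The slot, 8 mm wide along x, lies between the lip's end and a 5 mm guard wall; its floor is 19 mm down. Post (10 mm), lip and guard tops are level: there the 6 mm bar's middle rests 3 mm above this point. The lip is 5 mm thick.
- socket: Steel socket, 26 mm diameter, 32 mm tall, standing on the base half's top. Origin: centre of its underside. Leave alone.
- wrench: Combination wrench, 170 mm, lying by the -y end of the case. Leave alone.
- screwdriver: Screwdriver, 200 mm, lying beside the base half. Leave alone.
- carburettor: Carburettor, about 140 x 90 x 90 mm, on the bench to the robot's left. Leave alone.
- jar: Glass jar with steel lid, 70 mm diameter, 90 mm tall, to the robot's right. Leave alone.

How it is judged:
By the outcome, as a careful person would: the job done as asked, in the order asked, and still so for the second after the job is handed in, with the robot touching nothing.
It also fails if it takes over 64 s, if anything falls off the work surface, if the arm or the gripper's body presses on something with over 40 N, if the wrist force passes 120 N, or if a joint passes its speed limit or range.

### The arm

A 6-joint arm with a two-finger parallel gripper is mounted at the origin on the work surface. World frame = base frame: x ahead of the robot, y to its left, z up, the work surface at z = 0. Lengths are in m, angles in rad, forces in N, time in s.
With the tool pointing down it reaches from about 0.325 to 0.775 m from the base axis. Payload 9.3 kg.
Tool frame: the origin (TCP) lies midway between the tips of the shut fingers; the grasp point (between the pads) lies 19 mm behind it; z points along the fingers, y is the line along which they close (so a half turn about z gives the same grasp; the last joint's range is limited). The gripper opens to 85 mm and grips with 20 to 120 N. Pads are 22 mm wide; open, the fingers measure 114 mm over their backs; the gripper's body (76 mm by 85 mm) begins 54 mm behind the grasp point. The pads swing forward as they close: fully open they stand 13 mm farther back than shut.
Start: joints at [-1.453, 0.259, 0.021, 1.334, 0, 1.418], TCP at [0.147, -0.53, 0.231] pointing down, gripper open.
Joint ranges: [-3.04, 3.04], [-0.91, 1.82], [-1.04, 1.36], [-1.92, 1.95], [-1.52, 1.45], [-3.14, 3.14]. Speed limits (rad/s): [2.22, 2.22, 2.79, 3.14, 3.14, 3.14].

### API

Orientations are given as a unit quaternion [x, y, z, w].
In Python, from station import status, imaging, bot gives the robot as it stands.
- The arm moves only by the shell command python3 -m pendant 'ROWS' [OPENING] [FORCE]. ROWS is JSON, a list of rows, each a list of 2 entries, a list of its own where there are three numbers: the shift along the tool's x, y, z in m, then the turn, a rotation vector about the tool's x, y, z in units of 5 degrees (1.0 is 5 degrees). A call has 1 to 8 rows; each row is the pose to reach, as a shift and turn from the pose commanded when the call began, along the tool's axes at that moment; what a row does not reach only later rows make up. A row lasts 1/12 s, in which the tool goes at most 41.7 mm and 7.16 degrees, less where a joint would pass 70% of its speed; a pose out of reach is approached as far as the arm can. A call with a gripper value outside its range is refused whole. OPENING is the closure, from -1 (fully open) to 1 (shut), so that 0 is half open, set as the call begins (- or left out, the last holds). The fingers move at their own pace and stop on an object; FORCE is the grip in N (left out, the last holds). Time passes only in rows, so rows that repeat a pose let the fingers close. It gives the time, the measured TCP pose, the force, the opening and the grip force at its end, in the units of the state.
- status.read_state(): the state, without advancing time (a new reading comes with each control period).
- imaging.snapshot(name): name is "scene" or "top" or "wrist"; returns (picture, depth): 384x512x3 uint8, red, green, blue; 384x512 float32, m along the optical axis (not along the pixel's ray), 0 where there is no reading.
- imaging.camera_model(name): a dict with "K" (3x3 intrinsics, pixels), "cam_to_world" (4x4, takes a point from camera to world coordinates); the wrist camera has in their place "hand_eye" (4x4, takes a point from camera to tool coordinates, whose origin is the TCP and whose axes are the flange's). Camera axes: x right, y up, looking along -z (the intrinsics and any distortion apply to the point x, -y, -z); pixel columns grow to the right and rows downward; lengths in m; the calibration is good to about 2 mm. A picture is of the moment at which its call begins: read the wrist's pose just before it. camera_model takes no time and is no camera call.
- bot.sign_off(): hands the job in; it is judged then, once.
The state is a dict: "clock": time; "qpos": joint angles; "qd": joint speeds; "tau": joint torques, N m; "tool_pos": TCP position; "eef_rot": TCP orientation; "contact_force": force on the tool from outside, world axes, zero at the start; "torque": the same for the moment, N m; "opening": opening from 0.0 (shut) to 1.0 (fully open); "grip_force": force on a finger pad.
Only numpy, scipy, OpenCV 4.12 (cv2) and the standard library are available. Lean on these libraries where they do the work, as an engineer would, in place of code of your own. Each camera call takes 0.05 s, during which the arm holds its last target. There are 200 camera calls.

## Working session

There is one attempt and no reset: what is moved stays moved. The work goes in short steps, Python scripts to look and compute and a shell command to move; the robot and the scene stay as the last step left them, time stands still between calls to the robot, and variables do not carry over. Pictures are saved under pics/ and viewed, at most 12 in all, crops included, and the job is handed in when it is done.

```bash
ls; mkdir -p pics
cat > h.py <<'E'
import numpy as np, cv2
from scipy.spatial.transform import Rotation as R
from station import status, imaging, bot
def snap(n):
    s=status.read_state(); p,d=imaging.snapshot(n); m=imaging.camera_model(n)
    if n=='wrist':
        T=np.eye(4);T[:3,:3]=R.from_quat(s['eef_rot']).as_matrix();T[:3,3]=s['tool_pos']
        C=T@np.array(m['hand_eye'])
    else: C=np.array(m['cam_to_world'])
    return p,d,np.array(m['K']),C
def cloud(d,K,C):
    v,u=np.mgrid[:d.shape[0],:d.shape[1]]
    P=np.stack([(u-K[0,2])/K[0,0]*d,-(v-K[1,2])/K[1,1]*d,-d],-1)
    return P@C[:3,:3].T+C[:3,3]
def save(n,p): cv2.imwrite('pics/'+n+'.png',cv2.cvtColor(p,cv2.COLOR_RGB2BGR))
E
python3 - <<'E'
from h import *
print(status.read_state())
out=[]
for n in('scene','top'):
    p,d,K,C=snap(n); np.savez(n,p=p,d=d,K=K,C=C); out.append(p); print(n,K,C,imaging.camera_model(n).keys())
save('a',cv2.resize(np.hstack(out),(800,300)))
save('top',cv2.resize(out[1],(800,600)))
E
```

```text
pics
{'clock': 0.0, 'qpos': array([-1.45259113e+00,  2.59216688e-01,  2.07504589e-02,  1.33367992e+00,
       -1.29674761e-05,  1.41820443e+00]), 'qd': array([-1.15984324e-03, -2.91063601e-04,  5.09070401e-04, -1.17187721e-03,
       -1.13029587e-03, -8.18724929e-06]), 'tau': array([-4.67208374e-04, -5.55647886e+01,  3.44520164e+01,  1.33856392e-02,
       -2.21559649e-04, -9.00173802e-07]), 'tool_pos': array([ 0.14708791, -0.52968093,  0.2306484 ]), 'eef_rot': array([ 9.90847386e-01,  1.34985194e-01,  5.12059462e-06, -6.74920772e-04]), 'contact_force': array([-1.05235546, -0.26499673, -0.27352324]), 'torque': array([-0.02412884, -0.01755121,  0.00362413]), 'grip_force': 0.0, 'opening': 0.9986836046633669}
scene [[363.43878831   0.         250.99034279]
 [  0.         363.43878831 196.6810581 ]
 [  0.           0.           1.        ]] [[-0.7419302  -0.44837234  0.49849958  1.07607598]
 [ 0.67035635 -0.51017815  0.53883264  0.49316358]
 [ 0.01272594  0.73394857  0.67908582  0.78033623]
 [ 0.          0.          0.          1.        ]] dict_keys(['K', 'cam_to_world'])
top [[422.83115316   0.         259.5751433 ]
 [  0.         422.83115316 195.1663147 ]
 [  0.           0.           1.        ]] [[ 0.02208432  0.98555717 -0.16789681  0.40396132]
 [-0.99965378  0.01936566 -0.01781275 -0.03550971]
 [-0.01430405  0.16823207  0.98564363  1.2570674 ]
 [ 0.          0.          0.          1.        ]] dict_keys(['K', 'cam_to_world'])
```

View pics/a.png

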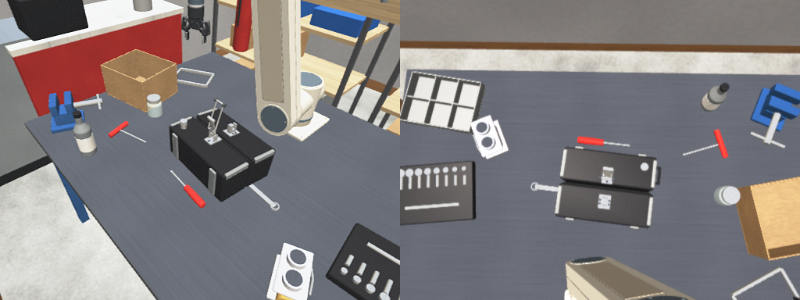

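View pics/top.png

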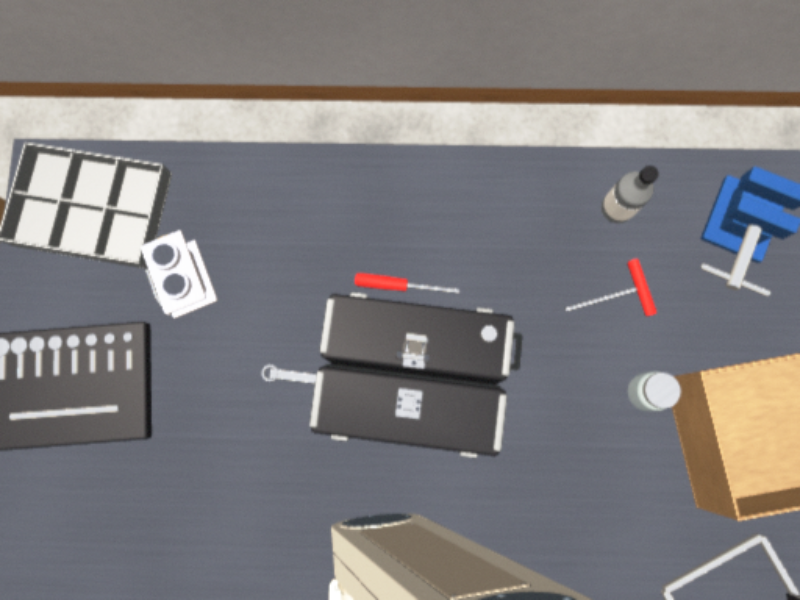

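The top view shows the base half (with the socket, at 488,333) away from the robot and the lid half nearer to it. Latch at (413,350), keeper at (408,403). Own x therefore points toward the robot. Next I fit the case frame and get the latch profile.

Run:
```python
from h import *
import json
z=np.load('top.npz');P=cloud(z['d'],z['K'],z['C']);X=P.reshape(-1,3);X=X[z['d'].ravel()>0]
s=np.load('scene.npz');S=cloud(s['d'],s['K'],s['C']).reshape(-1,3)[s['d'].ravel()>0]
print('table z',np.median(X[(abs(X[:,0]-.4)<.05)&(abs(X[:,1]-.25)<.05)][:,2]))
box=lambda X:X[(X[:,0]>.25)&(X[:,0]<.75)&(abs(X[:,1])<.3)]
A=box(X);t=A[(abs(A[:,2]-.14)<.004)]
r=cv2.minAreaRect(t[:,:2].astype(np.float32)*1000);print('all top',r)
m=((abs(P[...,2]-.14)<.005)&(P[...,0]>.25)&(P[...,0]<.75)&(abs(P[...,1])<.3)).astype(np.uint8)
m=cv2.morphologyEx(m,cv2.MORPH_OPEN,np.ones((5,5)))
n,l,st,c=cv2.connectedComponentsWithStats(m)
for i in range(1,n):
    if st[i,4]>800:
        q=P[l==i];print(st[i],cv2.minAreaRect(q[:,:2].astype(np.float32)*1000),q[:,2].mean())
for nm,Q in(('top',A),('scene',box(S))):
    h=Q[(Q[:,2]>.152)&(Q[:,2]<.32)]
    h=h[(abs(h[:,1]-0.0)<.2)]
    print(nm,len(h));np.save('h_'+nm,h)
    for a in np.arange(.15,.32,.01):
        b=h[(h[:,2]>=a)&(h[:,2]<a+.01)]
        if len(b):print(round(a,3),len(b),b.mean(0).round(3),b.min(0).round(3),b.max(0).round(3))
```

```text
table z -0.0009673434163361971
all top ((486.34954833984375, -29.784149169921875), (324.27520751953125, 224.72743225097656), 84.80888366699219)
[ 205  189  123   53 4035] ((541.0684814453125, -32.794097900390625), (320.1048583984375, 111.05965423583984), 84.00841522216797) 0.13977406549531343
top 392
0.15 7 [ 0.456 -0.056  0.154] [ 0.417 -0.146  0.152] [ 0.544 -0.015  0.156]
0.16 62 [ 0.473 -0.06   0.168] [ 0.412 -0.163  0.162] [ 0.553 -0.015  0.17 ]
0.17 105 [ 0.514 -0.105  0.173] [ 0.412 -0.165  0.17 ] [ 0.555 -0.015  0.179]
0.18 20 [ 0.517 -0.032  0.185] [ 0.511 -0.052  0.181] [ 0.528 -0.016  0.19 ]
0.19 15 [ 0.517 -0.031  0.194] [ 0.514 -0.049  0.19 ] [ 0.524 -0.016  0.2  ]
0.2 16 [ 0.517 -0.034  0.206] [ 0.516 -0.049  0.201] [ 0.52  -0.014  0.21 ]
0.21 12 [ 0.52  -0.031  0.214] [ 0.514 -0.049  0.211] [ 0.522 -0.017  0.218]
0.22 11 [ 0.52  -0.031  0.223] [ 0.511 -0.046  0.22 ] [ 0.523 -0.014  0.226]
0.23 46 [ 0.525 -0.033  0.238] [ 0.509 -0.049  0.23 ] [ 0.532 -0.015  0.24 ]
0.24 15 [ 0.524 -0.036  0.242] [ 0.507 -0.049  0.24 ] [ 0.529 -0.022  0.244]
0.25 5 [ 0.505 -0.028  0.255]
[... 963 characters left out ...]
-0.012  0.23 ]
0.23 50 [ 0.516 -0.031  0.236] [ 0.252 -0.07   0.231] [ 0.536 -0.012  0.24 ]
0.24 35 [ 0.482 -0.035  0.243] [ 0.25  -0.078  0.24 ] [ 0.536 -0.012  0.25 ]
0.25 24 [ 0.411 -0.046  0.255] [ 0.25 -0.08  0.25] [ 0.51 -0.01  0.26]
0.26 25 [ 0.403 -0.045  0.265] [ 0.25  -0.081  0.26 ] [ 0.508 -0.011  0.27 ]
0.27 34 [ 0.369 -0.049  0.275] [ 0.25  -0.083  0.27 ] [ 0.505 -0.01   0.28 ]
0.28 51 [ 0.445 -0.036  0.286] [ 0.25  -0.085  0.28 ] [ 0.504 -0.004  0.29 ]
0.29 46 [ 0.417 -0.043  0.293] [ 0.25  -0.085  0.29 ] [ 0.504 -0.005  0.3  ]
0.3 25 [ 0.252 -0.077  0.306] [ 0.25  -0.093  0.3  ] [ 0.255 -0.056  0.309]
0.31 22 [ 0.252 -0.074  0.315] [ 0.25  -0.094  0.31 ] [ 0.254 -0.037  0.32 ]
```

```bash
cat >> h.py <<'E'
ang=np.radians(174.0); O=np.array([.4819,-.0266,0.])
ex=np.array([np.cos(ang),np.sin(ang),0]);ey=np.array([-ex[1],ex[0],0]);ez=np.array([0,0,1.])
B=np.stack([ex,ey,ez],1)
def w(x,y,z): return O+B@np.array([x,y,z])
def c(p): return (np.asarray(p)-O)@B
def go(target,pitch=0.):
    """shift and turn (5deg units) from the present pose to TCP target in world, tool down, y along case y; pitch about case y"""
    s=status.read_state();Rt=R.from_quat(s['eef_rot']);best=None
    for sg in(1,-1):
        G=R.from_rotvec(pitch*ey)*R.from_matrix(np.stack([np.cross(sg*ey,-ez),sg*ey,-ez],1))
        d=(Rt.inv()*G).as_rotvec()
        if best is None or np.linalg.norm(d)<np.linalg.norm(best): best=d
    print('shift',Rt.inv().apply(target-s['tool_pos']).round(4),'turn',(np.degrees(best)/5).round(2),'world d',(target-s['tool_pos']).round(3))
def st():
    s=status.read_state();R_=R.from_quat(s['eef_rot']).as_matrix()
    print('t',round(s['clock'],2),'case',(c(s['tool_pos'])*1000).round(1),'F(case)',(s['contact_force']@B).round(1),'M',(s['torque']@B).round(2),'op',round(s['opening'],3),'grip',round(s['grip_force'],1),'toolx(case)',(R_[:,0]@B).round(2),'q',s['qpos'].round(2))
E
python3 - <<'E'
from h import *
for n in('top','scene'):
    h=np.load(f'h_{n}.npy');k=c(h)*1000
    k=k[(abs(k[:,1])<35)&(abs(k[:,0])<110)]
    for lo,hi in((150,165),(165,180),(180,200),(200,226),(226,250),(250,280),(280,300)):
        b=k[(k[:,2]>=lo)&(k[:,2]<hi)]
        for nm,g in(('base',b[b[:,0]<20]),('keeper',b[b[:,0]>20])):
            if len(g): print(n,lo,nm,len(g),np.median(g,0).round(1),g.min(0).round(1),g.max(0).round(1))
st();go(w(-11,0,.43));go(w(25,0,.40))
E
```

```text
top 150 base 3 [-26.7  -8.2 164.1] [-31.1 -14.  163.5] [-26.6  12.7 164.4]
top 150 keeper 7 [ 64.6  -1.6 155. ] [ 40.9  -4.7 152.4] [ 65.7   8.1 164.6]
top 165 base 25 [-28.4  -0.4 171.5] [-38.7 -12.3 165.3] [-25.7  15.3 179.1]
top 165 keeper 55 [ 52.7   2.3 169.1] [ 41.6  -5.7 165.6] [ 70.8  10.1 174.5]
top 180 base 35 [-33.5   1.3 189.1] [-44.6 -15.3 180.6] [-30.   21.  199.6]
top 200 base 38 [-37.    3.3 211.7] [-41.  -16.4 201.1] [-31.2  18.7 225.6]
top 226 base 62 [-44.2   2.4 239. ] [-50.6 -14.9 226.4] [-26.1  19.3 243.7]
top 250 base 7 [-21.4 -12.9 259.4] [-24.7 -16.  250.1] [-17.8  19.5 272.5]
top 280 base 76 [-11.4   2.2 289.8] [-18.  -21.4 280.8] [ -4.8  25.6 295.7]
scene 150 base 27 [-38.3 -13.1 159.2] [-42.8 -15.7 154. ] [-27.3  15.3 164.9]
scene 150 keeper 40 [ 44.8  -2.7 157.7] [ 36.7  -8.9 152.1] [ 64.8   8.5 165. ]
scene 165 base 41 [-38.1  -9.4 170.4] [-44.8 -15.4 165.5] [-27.5  12.9 179.5]
scene 165 keeper 49 [ 4.770e+01 -1.000e-01  1.699e+02] [ 36.5  -8.9 165.4] [ 68.    9.  173.6]
scene 180 base 61 [-42.9   0.2 191. ] [-48.4 -19.1 182. ] [-34.5  18.8 199.9]
scene 200 base 62 [-41.9  -5.8 212.1] [-47.3 -19.9 200.2] [-33.7  18.9 225.9]
scene 226 base 83 [-46.7  -4.4 239.1] [-53.7 -18.6 226.2] [-25.2  20.5 249.8]
scene 250 base 46 [-22.1 -14.3 265. ] [-26.6 -19.1 250.1] [-16.5  19.8 279.3]
scene 280 base 71 [-16.4   0.5 289.4] [-21.4 -23.6 280.1] [ -7.9  25.  295.8]
t 0.1 case [280.4 535.4 230.7] F(case) [-0.9 -0.4 -0.3] M [ 0.07  0.   -0.06] op 1.001 grip 0.0 toolx(case) [-0.93 -0.37  0.  ] q [-1.45  0.26  0.02  1.33 -0.    1.42]
shift [10.6907  3.6388 -0.2019] turn [-0.01  0.    4.3 ] world d [11.275 -0.647  0.199]
shift [-22.8007  -9.5643  -0.1616] turn [-0.01  0.    4.3 ] world d [-24.528   3.116   0.169]
```

```bash
sed -i 's/np.array(\[x,y,z\])/np.array([x,y,z])\/1000/' h.py
python3 - <<'E'
from h import *
print(imaging.camera_model('wrist')['hand_eye'].round(3) if hasattr(imaging.camera_model('wrist')['hand_eye'],'round') else imaging.camera_model('wrist'))
go(w(25,0,420))
E
```

```text
[[ 0.001  0.95   0.313  0.08 ]
 [ 1.    -0.001 -0.     0.   ]
 [ 0.     0.313 -0.95  -0.143]
 [ 0.     0.     0.     1.   ]]
shift [ 0.434  -0.4046 -0.1887] turn [-0.01  0.    4.3 ] world d [0.31  0.506 0.189]
```

```bash
python3 -m pendant '[[[0,0,-0.04],[0,0,0]],[[0,0,-0.08],[0,0,0]],[[0.03,-0.02,-0.11],[0,0,0.5]],[[0.06,-0.045,-0.13],[0,0,1]],[[0.09,-0.07,-0.14],[0,0,1.5]],[[0.12,-0.1,-0.15],[0,0,2]],[[0.15,-0.125,-0.15],[0,0,2.5]],[[0.18,-0.15,-0.15],[0,0,3]]]' -1; python3 -c "
from h import *
st();go(w(40,0,420))"
```

```text
clock: 0.77
tool_pos: [0.2797, -0.3375, 0.3818]
eef_rot: [1.0, 0.003, 0.0, 0.0]
contact_force: [1.1, -0.9, -0.0]
opening: 0.998
grip_force: 0.0
t 0.77 case [168.6 330.4 381.8] F(case) [-1.2  0.8 -0. ] M [-0.02  0.01 -0.01] op 0.998 grip 0.0 toolx(case) [-0.99 -0.11  0.  ] q [-1.07  0.06  0.16  1.67  0.    2.06]
shift [ 0.1644 -0.3141 -0.0384] turn [ 0.01 -0.01  1.27] world d [0.162 0.315 0.038]
```

```bash
python3 -m pendant '[[[0.018,-0.035,-0.01],[0,0,0.3]],[[0.036,-0.07,-0.02],[0,0,0.6]],[[0.054,-0.105,-0.03],[0,0,0.9]],[[0.072,-0.14,-0.038],[0,0,1.27]],[[0.09,-0.175,-0.038],[0,0,1.27]],[[0.11,-0.21,-0.038],[0,0,1.27]],[[0.13,-0.245,-0.038],[0,0,1.27]],[[0.148,-0.28,-0.038],[0,0,1.27]]]'
python3 -m pendant '[[[0.016,-0.034,0],[0,0,0]],[[0.016,-0.034,0],[0,0,0]],[[0.016,-0.034,0],[0,0,0]]]'
python3 - <<'E'
from h import *
st()
p,d,K,C=snap('wrist');np.savez('w1',p=p,d=d,K=K,C=C);save('w1',cv2.resize(p,(800,600)))
k=c(cloud(d,K,C).reshape(-1,3)[d.ravel()>0])*1000
k=k[(abs(k[:,1])<40)&(abs(k[:,0])<110)&(k[:,2]>120)&(k[:,2]<310)]
for lo,hi in((150,158),(158,164),(164,172),(172,180),(180,200),(200,226),(226,232),(232,250),(250,270),(270,282),(282,300)):
    b=k[(k[:,2]>=lo)&(k[:,2]<hi)]
    for nm,g in(('base',b[b[:,0]<20]),('keeper',b[b[:,0]>20])):
        if len(g): print(lo,nm,len(g),np.median(g,0).round(1),g.min(0).round(1),g.max(0).round(1))
E
```

```text
clock: 1.43
tool_pos: [0.4251, -0.0558, 0.4192]
eef_rot: [0.999, -0.051, 0.0, 0.0]
contact_force: [0.3, -0.9, 0.8]
opening: 1.001
grip_force: 0.0
clock: 1.68
tool_pos: [0.4445, -0.0238, 0.4187]
eef_rot: [0.999, -0.049, -0.001, -0.0]
contact_force: [-0.7, -0.0, 0.2]
opening: 0.997
grip_force: 0.0
t 1.68 case [ 37.4   1.1 418.7] F(case) [0.7 0.1 0.2] M [-0.01  0.01 -0.01] op 0.997 grip 0.0 toolx(case) [-1.   -0.01 -0.  ] q [-0.24  0.09  0.28  1.77 -0.    3.  ]
150 base 3 [-26.2  12.2 154. ] [-27.5  12.2 152.8] [-25.   12.2 155.3]
150 keeper 55 [ 63.8  -0.4 153.3] [ 39.9  -7.6 150. ] [ 65.3   8.1 157.9]
158 keeper 26 [ 64.8   0.9 161. ] [ 40.8  -7.4 158.2] [ 66.    8.  163.8]
164 base 69 [-31.5  11.7 169.3] [-39.1 -16.5 165.6] [-22.9  15.6 171.7]
164 keeper 210 [ 52.8   0.3 170. ] [ 41.2  -7.4 164.1] [ 71.1   8.  171.9]
172 base 24 [-28.2   0.9 174.9] [-29.7 -12.4 172. ] [-24.3  10.4 179.8]
172 keeper 4 [ 45.6  -0.5 172.1] [ 45.6  -7.2 172.1] [ 47.1   6.3 172.4]
180 base 74 [-32.3   0.3 190.6] [-42.7 -18.9 180.1] [-29.5  18.1 199.8]
200 base 155 [-37.1  -0.8 210.8] [-40.2 -18.7 200. ] [-32.1  18.5 225.7]
226 base 18 [-31.2  14.5 228.4] [-32.4 -18.  226. ] [-29.4  18.8 231.7]
232 base 389 [-4.460e+01  2.000e-01  2.396e+02] [-50.6 -18.7 232. ] [-25.   18.6 249.7]
250 base 77 [-21.3  14.1 260.9] [-25.1 -18.7 250.1] [-17.1  18.7 270. ]
270 base 35 [-17.2 -14.4 275.4] [-18.8 -17.7 270.2] [-14.2  17.8 282. ]
282 base 504 [-1.200e+01  2.000e-01  2.899e+02] [-18.5 -24.  282.8] [ -4.8  23.4 295.5]
```

View pics/w1.png

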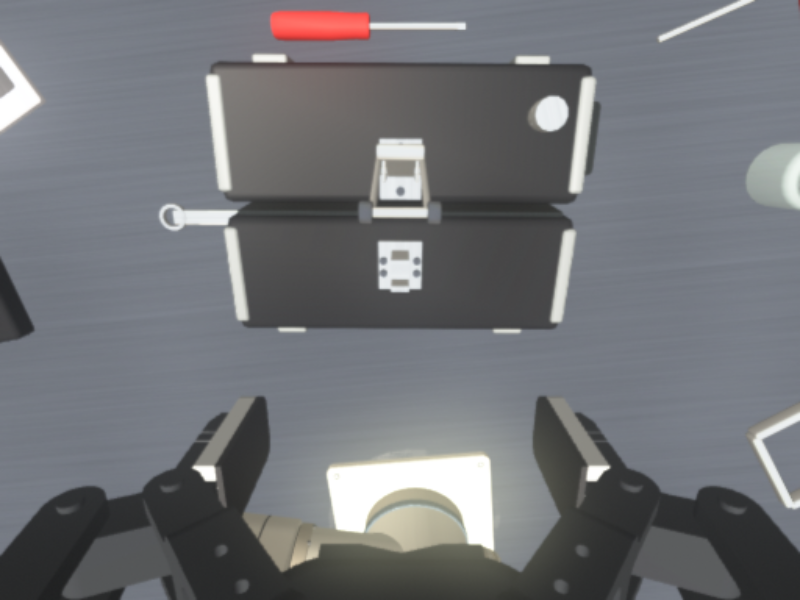

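Rollers at (365–435, 212), with the bar centre at case (-12, 0, 288.5). The keeper plate is at (378–422, 242–290), with dark gaps at (400,255) and (400,283). I need its height profile along x.

Run:
```python
from h import *
z=np.load('w1.npz');P=c(cloud(z['d'],z['K'],z['C']))*1000
m=(abs(P[...,1])<6)&(P[...,0]>25)&(P[...,0]<100)
r=np.where(m.any(1))[0]
for i in r:
    g=P[i][m[i]];print(i,len(g),g[:,0].mean().round(1),np.median(g[:,2]).round(1),g[:,2].min().round(0),g[:,2].max().round(0),z['p'][i][m[i]].mean().round(0))
m=(abs(P[...,1])<150)&(abs(P[...,1])>60)&(P[...,0]>-130)&(P[...,0]<130)&(P[...,2]>100)
for i in np.where(m.any(1))[0][::4]:
    g=P[i][m[i]];print('L',i,np.median(g[:,0]).round(1),np.median(g[:,2]).round(1))
p=z['p'][140:195,225:290];save('k',cv2.resize(p,None,fx=9,fy=9,interpolation=cv2.INTER_CUBIC))
```

```text
150 8 25.6 137.8 137.0 139.0 84.0
151 8 27.0 138.7 137.0 140.0 84.0
152 7 28.4 138.1 137.0 140.0 85.0
153 8 30.0 137.5 137.0 138.0 100.0
154 8 31.2 138.8 137.0 141.0 160.0
155 8 32.3 141.0 140.0 142.0 229.0
156 8 33.9 140.6 138.0 141.0 233.0
157 8 35.3 140.4 140.0 141.0 233.0
158 8 36.7 140.5 138.0 142.0 232.0
159 8 38.3 139.8 139.0 140.0 224.0
160 8 39.5 141.0 140.0 143.0 173.0
161 8 39.8 146.8 146.0 149.0 140.0
162 8 40.2 151.9 151.0 152.0 136.0
163 8 40.8 156.3 154.0 156.0 137.0
164 8 41.2 160.4 159.0 163.0 137.0
165 9 41.5 166.0 165.0 167.0 147.0
166 9 41.9 170.2 170.0 172.0 186.0
167 9 43.2 170.7 170.0 172.0 231.0
168 9 44.6 170.9 170.0 172.0 235.0
169 9 45.9 171.5 170.0 172.0 233.0
170 9 47.4 170.3 169.0 172.0 232.0
171 9 48.7 170.8 170.0 172.0 232.0
172 9 50.2 170.7 169.0 171.0 232.0
173 9 51.6 170.4 169.0 171.0 233.0
174 8 53.1 170.1 169.0 172.0 234.0
175 9 54.5 170.0 169.0 171.0 235.0
176 9 55.9 170.2 168.0 171.0 237.0
177 9 57.2 170.5 169.0 171.0 234.0
178 8 63.9 150.1 149.0 151.0 215.0
179 8 64.5 153.4 152.0 155.0 148.0
180 8 64.9 157.6 157.0 158.0 136.0
181 9 65.3 161.1 1
[... 2227 characters left out ...]
5
L 126 -8.0 139.3
L 130 -3.3 133.5
L 134 4.9 123.6
L 138 9.8 131.0
L 142 14.3 138.0
L 146 19.8 138.9
L 150 25.2 138.6
L 154 31.3 138.0
L 158 37.7 137.4
L 162 43.4 137.0
L 166 49.3 136.7
L 170 55.4 135.9
L 174 61.6 135.4
L 178 68.0 134.9
L 182 74.3 134.1
L 186 80.8 133.5
L 190 87.2 133.1
L 194 93.5 132.3
L 198 100.2 131.9
L 202 106.9 131.3
L 206 113.6 130.8
L 210 120.6 127.6
L 311 25.7 477.7
L 315 25.1 479.8
L 319 25.5 481.6
L 323 25.7 483.4
L 327 26.0 484.9
L 331 26.0 486.7
L 335 25.9 488.2
L 339 26.0 490.1
L 343 25.8 491.6
L 347 25.9 492.9
L 351 26.1 494.3
L 355 26.2 495.6
L 359 26.5 497.0
L 363 26.4 498.2
L 367 26.8 498.7
L 371 28.8 497.9
L 375 40.3 489.4
L 379 42.4 489.1
L 383 44.4 489.0
```

View pics/k.png

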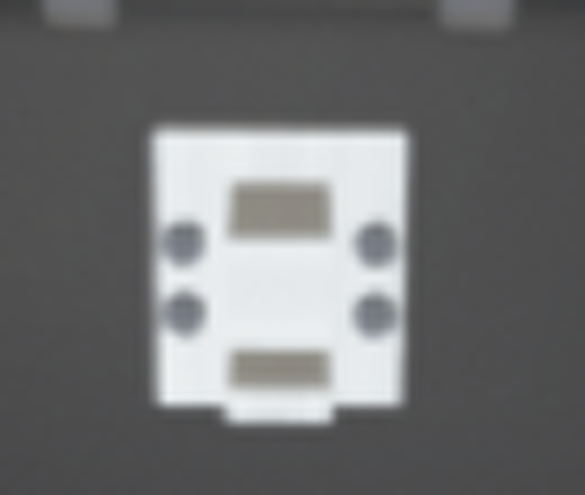

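The crop shows the keeper top with post and lip spanning x 41.5–57.5. The open slot is the lower dark strip at x 57.7–66, centre about 61.8, and the guard is behind it. The top is at about z 170. Now I grasp the rollers.

```bash
python3 -c "
from h import *
go(w(-11.7,0,276.5))"
```

```text
shift [ 0.0496 -0.0021  0.1423] turn [0.   0.01 0.06] world d [ 0.049 -0.003 -0.142]
```

```bash
python3 -m pendant '[[[0.025,-0.001,0.02],[0,0,0]],[[0.05,-0.002,0.045],[0,0,0]],[[0.05,-0.002,0.075],[0,0,0]],[[0.05,-0.002,0.105],[0,0,0]],[[0.05,-0.002,0.13],[0,0,0]],[[0.05,-0.002,0.142],[0,0,0]],[[0.05,-0.002,0.142],[0,0,0]],[[0.05,-0.002,0.142],[0,0,0]]]'
python3 - <<'E'
from h import *
st();go(w(-11.7,0,276.5))
p,d,K,C=snap('wrist');save('w2',p)
k=c(cloud(d,K,C).reshape(-1,3)[d.ravel()>0])*1000
k=k[(abs(k[:,1])<26)&(k[:,0]<0)&(k[:,0]>-25)&(k[:,2]>282)&(k[:,2]<310)]
print(len(k),k.min(0),k.max(0))
E
```

```text
clock: 2.4
tool_pos: [0.4934, -0.03, 0.2775]
eef_rot: [0.999, -0.052, -0.0, 0.0]
contact_force: [0.1, -0.9, 0.8]
opening: 1.002
grip_force: 0.0
t 2.4 case [-11.8   2.1 277.5] F(case) [-0.2  0.9  0.8] M [-0.05  0.01  0.02] op 1.002 grip 0.0 toolx(case) [-1. -0. -0.] q [-0.23  0.15  0.    1.42 -0.    3.02]
shift [-0.0001 -0.0021  0.001 ] turn [0.   0.01 0.01] world d [ 0.     0.002 -0.001]
1672 [-19.02073121 -24.00957257 282.09615113] [ -6.00190006  24.05493992 294.33393287]
```

View pics/w2.png

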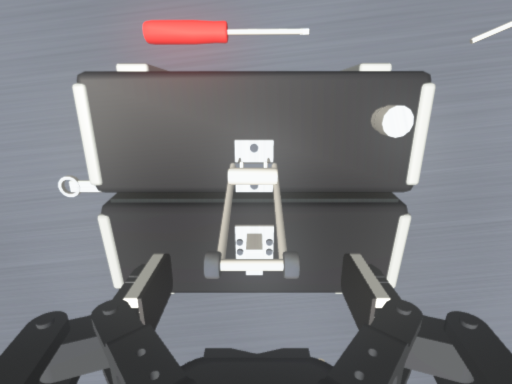

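Rollers sit at (213,265) and (292,265), between the fingers. I'll centre the tool and close lightly.

```bash
python3 -m pendant '[[[0.0005,-0.002,0.001],[0,0,0]],[[0.0005,-0.002,0.001],[0,0,0]],[[0.0005,-0.002,0.001],[0,0,0]]]'
python3 -m pendant '[[[0,0,0],[0,0,0]],[[0,0,0],[0,0,0]],[[0,0,0],[0,0,0]],[[0,0,0],[0,0,0]],[[0,0,0],[0,0,0]],[[0,0,0],[0,0,0]],[[0,0,0],[0,0,0]],[[0,0,0],[0,0,0]]]' 1 25
python3 -c "
from h import *
st()"
```

```text
clock: 2.7
tool_pos: [0.4949, -0.0269, 0.2771]
eef_rot: [0.999, -0.051, 0.001, 0.0]
contact_force: [0.6, -0.4, 0.6]
opening: 0.996
grip_force: 0.0
clock: 3.37
tool_pos: [0.4947, -0.0267, 0.2764]
eef_rot: [0.999, -0.051, 0.0, 0.0]
contact_force: [-0.3, 0.3, 3.1]
opening: 0.549
grip_force: 28.7
t 3.37 case [-12.7  -1.2 276.4] F(case) [ 0.3 -0.3  3.1] M [-0.   -0.2   0.01] op 0.549 grip 28.7 toolx(case) [-1. -0.  0.] q [-0.22  0.15  0.    1.42  0.    3.02]
```

```bash
python3 -m pendant '[[[-0.0088,0,0.0028],[0,0,0]],[[-0.0173,0,0.0063],[0,0,0]],[[-0.0254,0,0.0105],[0,0,0]],[[-0.0332,0,0.0155],[0,0,0]],[[-0.0405,0,0.0211],[0,0,0]],[[-0.0473,0,0.0273],[0,0,0]],[[-0.0535,0,0.0341],[0,0,0]],[[-0.0591,0,0.0414],[0,0,0]]]'
python3 -c "
from h import *
st()"
```

```text
clock: 4.03
tool_pos: [0.4357, -0.0207, 0.2345]
eef_rot: [0.999, -0.051, 0.0, 0.0]
contact_force: [1.7, -0.6, 1.5]
opening: 0.551
grip_force: 28.3
t 4.03 case [ 46.6  -1.  234.5] F(case) [-1.7  0.4  1.5] M [ 0.03  0.23 -0.02] op 0.551 grip 28.3 toolx(case) [-1. -0.  0.] q [-0.24  0.06 -0.21  1.29 -0.    3.  ]
```

```bash
python3 -m pendant '[[[-0.005,0,0.0078],[0,0,0]],[[-0.0092,0,0.0159],[0,0,0]],[[-0.0127,0,0.0244],[0,0,0]],[[-0.0155,0,0.0332],[0,0,0]],[[-0.0175,0,0.0422],[0,0,0]],[[-0.0187,0,0.0513],[0,0,0]],[[-0.0187,0,0.0513],[0,0,0]],[[-0.0187,0,0.0513],[0,0,0]]]'
python3 - <<'E'
from h import *
st()
p,d,K,C=snap('wrist');save('w3',p);np.savez('w3',d=d,p=p,K=K,C=C)
P=c(cloud(d,K,C))*1000
k=P.reshape(-1,3)
k=k[(abs(k[:,1])<26)&(k[:,0]<110)&(k[:,0]>-90)&(k[:,2]>150)&(k[:,2]<260)]
for a in range(-90,110,6):
    b=k[(k[:,0]>=a)&(k[:,0]<a+6)]
    if len(b):print(a,len(b),b[:,1:].min(0).round(0),b[:,1:].max(0).round(0))
E
```

```text
clock: 4.7
tool_pos: [0.4168, -0.0187, 0.1831]
eef_rot: [0.999, -0.051, -0.001, -0.0]
contact_force: [-2.0, 0.3, -0.6]
opening: 0.552
grip_force: 28.3
t 4.7 case [ 65.5  -1.  183.1] F(case) [ 2.  -0.1 -0.6] M [-0.06 -0.25  0.01] op 0.552 grip 28.3 toolx(case) [-1. -0. -0.] q [-0.25  0.06 -0.35  1.16 -0.    3.  ]
-42 673 [-16. 237.] [ 15. 242.]
-36 3592 [-20. 165.] [ 18. 244.]
-30 3433 [-20. 150.] [ 18. 243.]
-24 371 [-20. 151.] [ 18. 193.]
-18 313 [-20. 188.] [ 18. 193.]
-12 302 [-19. 187.] [ 18. 193.]
-6 298 [-20. 188.] [ 18. 193.]
0 282 [-19. 189.] [ 18. 194.]
6 274 [-20. 189.] [ 18. 194.]
12 267 [-20. 189.] [ 18. 194.]
18 250 [-20. 191.] [ 18. 194.]
24 248 [-20. 190.] [ 18. 195.]
30 240 [-19. 190.] [ 18. 195.]
36 592 [-20. 150.] [ 18. 195.]
42 641 [-26. 165.] [ 26. 260.]
48 2310 [-26. 169.] [ 26. 260.]
54 2274 [-26. 168.] [ 26. 260.]
60 1768 [-26. 155.] [ 25. 228.]
66 1071 [-26. 162.] [ 25. 226.]
72 269 [-26. 191.] [ 25. 224.]
```

View pics/w3.png

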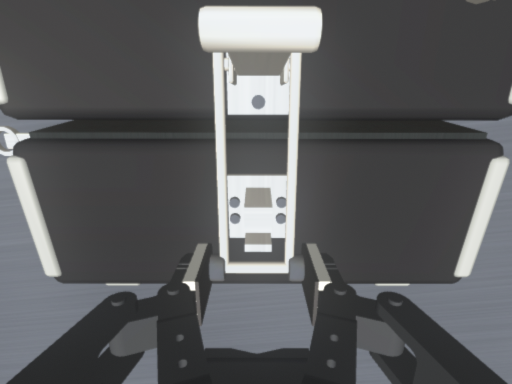

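The bail is now near horizontal. Bar at row 268 between the pads, slot strip at row about 238. Relating bar to slot from this near view:

Run:
```python
from h import *
z=np.load('w3.npz');P=c(cloud(z['d'],z['K'],z['C']))*1000
m=(abs(P[...,1]+1)<5)
for i in range(170,280,2):
    g=P[i][m[i]&(z['d'][i]>0)]
    if len(g):print(i,np.median(g,0).round(1)[[0,2]],end=' ')
```

```text
170 [ 28.5 137.7] 172 [ 29.8 137.9] 174 [ 31.2 137.9] 176 [ 31.8 140.8] 178 [ 33.1 140.9] 180 [ 34.4 141. ] 182 [ 35.7 141. ] 184 [ 37.2 140.5] 186 [ 38.6 140.2] 188 [ 39.5 141.9] 190 [ 39.9 144.9] 192 [ 40.2 148.5] 194 [ 40.5 151.7] 196 [ 40.7 155.1] 198 [ 41. 158.] 200 [ 41.2 161. ] 202 [ 41.5 163.7] 204 [ 41.6 166.8] 206 [ 42.  169.2] 208 [ 42.5 170.9] 210 [ 43.8 170.8] 212 [ 45.  170.8] 214 [ 46.2 170.8] 216 [ 47.4 170.8] 218 [ 48.8 170.4] 220 [ 50.  170.4] 222 [ 51.3 170.3] 224 [ 52.6 170.1] 226 [ 53.6 170.6] 228 [ 55.2 170. ] 230 [ 56.5 169.9] 232 [ 57.7 169.8] 234 [ 64.9 157.4] 236 [ 65.1 159.8] 238 [ 65.4 162.1] 240 [ 65.5 164.5] 242 [ 65.9 166.4] 244 [ 66.  168.9] 246 [ 67.2 169. ] 248 [ 68.6 169. ] 250 [ 70.1 168.6] 252 [ 91.1 132.9] 254 [ 93.1 132.2] 256 [ 94.6 132.4] 258 [ 96.6 132. ] 260 [ 98.  132.4] 262 [ 63.8 192.9] 264 [ 64.1 194.4] 266 [ 64.8 195. ] 268 [ 65.7 195.4] 270 [ 66.7 195.8] 272 [ 68.1 195.3] 274 [110.8 131.1] 276 [112.8 130.8] 278 [114.7 130.6]
```

```bash
python3 -m pendant '[[[0.0015,0,0.004],[0,0,0]],[[0.003,0,0.008],[0,0,0]],[[0.0046,0,0.012],[0,0,0]],[[0.0046,0,0.016],[0,0,0]],[[0.0046,0,0.016],[0,0,0]],[[0.0046,0,0.016],[0,0,0]]]'
python3 - <<'E'
from h import *
st()
p,d,K,C=snap('wrist');np.savez('w4',d=d,p=p,K=K,C=C)
P=c(cloud(d,K,C))*1000
m=(abs(P[...,1]+1)<5)
for i in range(170,300,2):
    g=P[i][m[i]&(d[i]>0)]
    if len(g):print(i,np.median(g,0).round(1)[[0,2]],end=' ')
E
```

```text
clock: 5.25
tool_pos: [0.4217, -0.0192, 0.1674]
eef_rot: [0.999, -0.051, -0.0, -0.0]
contact_force: [-3.1, 0.2, -1.1]
opening: 0.55
grip_force: 28.4
t 5.25 case [ 60.7  -1.  167.4] F(case) [ 3.1  0.2 -1.1] M [ 0.03 -0.66  0.04] op 0.55 grip 28.4 toolx(case) [-1. -0. -0.] q [-0.24  0.07 -0.38  1.12  0.    3.  ]
170 [ 19.8 138.6] 172 [ 21.  138.8] 174 [ 22.2 138.7] 176 [ 23.4 139. ] 178 [ 24.7 138.4] 180 [ 26.1 138.1] 182 [ 27.2 138.4] 184 [ 28.6 138.2] 186 [ 29.9 137.8] 188 [ 31.1 137.9] 190 [ 31.5 141. ] 192 [ 32.9 140.7] 194 [ 34.1 140.6] 196 [ 35.4 140.5] 198 [ 36.8 140.2] 200 [ 37.9 140.6] 202 [ 39.4 140.2] 204 [ 39.6 143.3] 206 [ 40.  145.8] 208 [ 40.2 148.4] 210 [ 40.3 151.6] 212 [ 40.6 153.9] 214 [ 40.9 156.2] 216 [ 40.9 159.1] 218 [ 41.3 161.2] 220 [ 41.4 163.7] 222 [ 41.6 165.9] 224 [ 41.8 168.1] 226 [ 42.  170.3] 228 [ 42.8 171.1] 230 [ 44. 171.] 232 [ 45.1 170.8] 234 [ 46.4 170.5] 236 [ 47.4 170.8] 238 [ 48.7 170.6] 240 [ 49.9 170.4] 242 [ 51.2 170.2] 244 [ 52.2 170.4] 246 [ 53.5 170.2] 248 [ 55.  169.8] 250 [ 56.1 169.9] 252 [ 57.4 169.6] 254 [ 65.1 157.9] 256 [ 65.4 159.7] 258 [ 65.5 161.9] 260 [ 65.7 163.7] 262 [ 58.9 177.3] 264 [ 59.3 178.7] 266 [ 59.9 179.5] 268 [ 60.9 179.8] 270 [ 61.8 180.1] 272 [ 63.1 180. ] 274 [ 95.  132.3] 276 [ 96.8 132.1] 278 [ 98.4 132. ] 280 [100.2 131.7] 282 [101.8 131.8] 284 [103.7 131.5] 286 [105.3 131.5] 288 [107.1 131.3] 290 [108.7 131.5] 292 [110.6 131.1] 294 [112.4 131. ] 296 [114.5 130.5] 298 [116.2 130.4]
```

```bash
python3 -m pendant '[[[0,0,0.002],[0,0,0]],[[0,0,0.004],[0,0,0]],[[0,0,0.005],[0,0,0]],[[0,0,0.006],[0,0,0]],[[0,0,0.0065],[0,0,0]],[[0,0,0.0065],[0,0,0]]]'
python3 -c "
from h import *
st()"
```

```text
clock: 5.8
tool_pos: [0.4223, -0.0194, 0.1612]
eef_rot: [0.999, -0.051, 0.0, 0.0]
contact_force: [1.1, 0.0, -1.2]
opening: 0.551
grip_force: 28.4
t 5.8 case [ 60.   -0.9 161.2] F(case) [-1.1 -0.2 -1.2] M [-0.05  0.18 -0.  ] op 0.551 grip 28.4 toolx(case) [-1. -0.  0.] q [-0.25  0.08 -0.39  1.1   0.    3.  ]
```

```bash
python3 -m pendant '[[[0,0,0.0015],[0,0,0]],[[0,0,0.003],[0,0,0]],[[0,0,0.004],[0,0,0]],[[0,0,0.004],[0,0,0]]]'
python3 -c "
from h import *
st()"
```

```text
clock: 6.13
tool_pos: [0.4224, -0.0194, 0.1571]
eef_rot: [0.999, -0.051, 0.001, 0.0]
contact_force: [4.7, 0.6, -1.3]
opening: 0.552
grip_force: 28.4
t 6.13 case [ 59.9  -0.9 157.1] F(case) [-4.7 -1.1 -1.3] M [-0.01  0.76  0.05] op 0.552 grip 28.4 toolx(case) [-1. -0.  0.] q [-0.25  0.08 -0.4   1.09  0.    3.  ]
```

```bash
python3 -m pendant '[[[0.0004,0,0.0015],[0,0,0]],[[0.0006,0,0.003],[0,0,0]],[[0.0008,0,0.0045],[0,0,0]],[[0.001,0,0.006],[0,0,0]],[[0.001,0,0.006],[0,0,0]]]'
python3 - <<'E'
from h import *
st()
p,d,K,C=snap('wrist');np.savez('w4',d=d,p=p,K=K,C=C);save('w5',p)
P=c(cloud(d,K,C))*1000
m=(abs(P[...,1]+1)<5)
for i in range(230,300,2):
    g=P[i][m[i]&(d[i]>0)]
    if len(g):print(i,np.median(g,0).round(1)[[0,2]],end=' ')
E
```

```text
clock: 6.55
tool_pos: [0.4227, -0.0194, 0.1507]
eef_rot: [0.999, -0.051, -0.0, -0.0]
contact_force: [1.8, -0.1, -0.8]
opening: 0.55
grip_force: 28.4
t 6.55 case [ 59.6  -1.  150.7] F(case) [-1.8 -0.1 -0.8] M [ 0.03  0.42 -0.05] op 0.55 grip 28.4 toolx(case) [-1. -0. -0.] q [-0.24  0.09 -0.41  1.08 -0.    3.  ]
230 [ 41.  158.4] 232 [ 41.2 160.3] 234 [ 41.2 162.5] 236 [ 41.5 164.1] 238 [ 41.7 165.8] 240 [ 42.  167.5] 242 [ 41.9 169.6] 244 [ 42.3 171. ] 246 [ 43.3 170.9] 248 [ 44.4 170.8] 250 [ 45.4 170.9] 252 [ 46.6 170.7] 254 [ 47.7 170.6] 256 [ 48.9 170.2] 258 [ 49.8 170.5] 260 [ 51.  170.4] 262 [ 52.1 170.2] 264 [ 53.2 170.3] 266 [ 54.4 170. ] 268 [ 55.5 170. ] 270 [ 56.7 169.9] 272 [ 58.  169.5] 274 [ 65.4 159.8] 276 [ 65.4 161.6] 278 [ 65.7 163. ] 280 [ 65.7 164.7] 282 [ 65.8 166.4] 284 [ 65.8 168. ] 286 [ 66.4 168.8] 288 [ 67.6 168.8] 290 [ 68.7 168.9] 292 [ 70.  168.6] 294 [ 98.2 132. ] 296 [ 99.9 131.8] 298 [101.3 131.9]
```

View pics/w5.png

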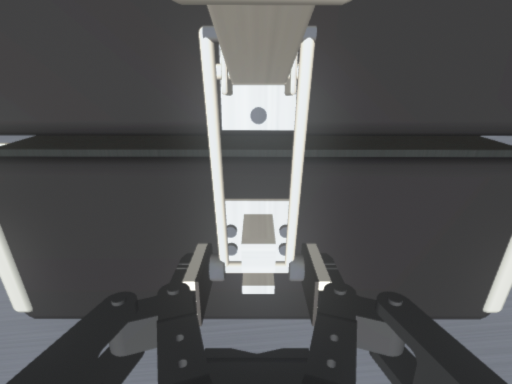

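The bar has gone down into the slot (row about 268, hidden behind the keeper top). I'll go down 3 mm more, then draw back gently.

```bash
python3 -m pendant '[[[0.0002,0,0.0015],[0,0,0]],[[0.0003,0,0.003],[0,0,0]],[[0.0003,0,0.003],[0,0,0]]]'
python3 -c "
from h import *
st()"
python3 -m pendant '[[[0.0015,0,0],[0,0,0]],[[0.003,0,0],[0,0,0]],[[0.0045,0,0],[0,0,0]],[[0.0045,0,0],[0,0,0]]]'
python3 -c "
from h import *
st()"
```

```text
clock: 6.85
tool_pos: [0.4232, -0.0194, 0.1479]
eef_rot: [0.999, -0.051, 0.0, -0.0]
contact_force: [2.1, -0.5, 0.5]
opening: 0.552
grip_force: 28.4
t 6.85 case [ 59.1  -1.  147.9] F(case) [-2.2  0.2  0.5] M [ 0.06  0.44 -0.01] op 0.552 grip 28.4 toolx(case) [-1. -0.  0.] q [-0.24  0.09 -0.41  1.07  0.    3.  ]
clock: 7.18
tool_pos: [0.4259, -0.0195, 0.1472]
eef_rot: [0.999, -0.051, -0.002, -0.0]
contact_force: [-5.1, -0.1, -0.6]
opening: 0.553
grip_force: 28.3
t 7.18 case [ 56.4  -1.2 147.2] F(case) [ 5.   0.6 -0.6] M [ 0.02 -0.96 -0.02] op 0.553 grip 28.3 toolx(case) [-1. -0. -0.] q [-0.24  0.1  -0.41  1.07 -0.    3.  ]
```

```bash
python3 -m pendant '[[[0.001,0,0],[0,0,0]],[[0.002,0,0],[0,0,0]],[[0.002,0,0],[0,0,0]]]'
python3 -c "
from h import *
st()"
python3 -m pendant '[[[0.001,0,0],[0,0,0]],[[0.0015,0,0],[0,0,0]],[[0.0015,0,0],[0,0,0]]]'
python3 -c "
from h import *
st()"
```

```text
clock: 7.43
tool_pos: [0.4278, -0.0197, 0.1472]
eef_rot: [0.999, -0.051, -0.002, -0.0]
contact_force: [-5.6, 0.9, -2.1]
opening: 0.551
grip_force: 28.3
t 7.43 case [ 54.6  -1.2 147.2] F(case) [ 5.7 -0.3 -2.1] M [ 0.03 -1.13  0.03] op 0.551 grip 28.3 toolx(case) [-1. -0. -0.] q [-0.24  0.1  -0.4   1.07 -0.    3.  ]
clock: 7.68
tool_pos: [0.429, -0.0198, 0.1471]
eef_rot: [0.999, -0.051, -0.002, -0.0]
contact_force: [-5.4, 1.0, -1.6]
opening: 0.553
grip_force: 28.3
t 7.68 case [ 53.3  -1.2 147.1] F(case) [ 5.5 -0.4 -1.6] M [ 0.03 -1.22  0.03] op 0.553 grip 28.3 toolx(case) [-1. -0. -0.] q [-0.24  0.1  -0.4   1.07 -0.    3.  ]
```

```bash
python3 -m pendant '[[[0.0005,0,0],[0,0,0]],[[0.001,0,0],[0,0,0]],[[0.001,0,0],[0,0,0]]]'
python3 - <<'E'
from h import *
st()
p,d,K,C=snap('wrist');np.savez('w6',d=d,p=p,K=K,C=C)
P=c(cloud(d,K,C))*1000
m=(abs(P[...,1]+1)<5)&(d>0)
for i in range(0,300,5):
    g=P[i][m[i]]
    if len(g):print(i,np.median(g,0).round(1)[[0,2]],end=' ')
k=P.reshape(-1,3);k=k[(abs(k[:,1])<26)&(abs(k[:,1])>22)&(k[:,0]>30)&(k[:,0]<70)&(k[:,2]>152)&(k[:,2]<175)]
print('rollers',len(k),k.min(0),k.max(0))
k=P.reshape(-1,3);k=k[(abs(k[:,1])<15)&(k[:,0]<10)&(k[:,2]>200)&(k[:,2]<260)]
if len(k):print('lever',len(k),k.min(0),k.max(0))
E
```

```text
clock: 7.93
tool_pos: [0.4297, -0.0199, 0.1471]
eef_rot: [0.999, -0.051, -0.003, -0.0]
contact_force: [-8.3, 1.4, -0.7]
opening: 0.551
grip_force: 28.3
t 7.93 case [ 52.6  -1.2 147.1] F(case) [ 8.4 -0.6 -0.7] M [ 0.03 -1.53 -0.01] op 0.551 grip 28.3 toolx(case) [-1.   -0.   -0.01] q [-0.24  0.1  -0.4   1.08 -0.    3.  ]
0 [-51.  206.9] 5 [-50.3 205.6] 10 [-49.5 204.5] 15 [-48.7 203.3] 20 [-47.9 202.1] 25 [-47.1 200.2] 30 [-46.2 198.9] 35 [-45.2 197.5] 40 [-44.2 196.2] 45 [-43.2 194.1] 50 [-42.1 192.6] 55 [-41.  190.6] 60 [-39.9 188.8] 65 [-38.6 186.7] 70 [-37.3 184.9] 75 [-36.  182.4] 80 [-34.5 180.2] 85 [-33.  177.9] 90 [-31.4 175.2] 95 [-29.7 172.5] 100 [-27.9 167.5] 105 [-25.6 144.2] 110 [-23.3 144.3] 115 [-21.  144.4] 120 [-18.7 144.3] 125 [-16.5 145.6] 130 [-14.2 145.8] 135 [-11.8 145.6] 140 [ -9.3 144.3] 145 [ -6.9 144.2] 150 [  2.8 100.8] 155 [  3.9 112.8] 160 [  4.9 122.8] 165 [  6.4 129.1] 170 [  9.3 128.8] 175 [ 10.9 133.9] 180 [ 12.8 137.3] 185 [ 15.3 138. ] 190 [ 17.9 138.9] 195 [ 20.7 138.9] 200 [ 23.4 139.1] 205 [ 26.6 138.2] 210 [ 29.6 138. ] 215 [ 31.4 140.9] 220 [ 34.4 140.7] 225 [ 37.6 140.2] 230 [ 39.6 142.5] 235 [ 40.  147.8] 240 [ 40.5 152.7] 245 [ 40.8 157.5] 250 [ 41.3 161.7] 255 [ 41.6 166.1] 260 [ 41.9 170. ] 265 [ 44.1 170.7] 270 [ 46.6 171. ] 275 [ 49.6 170.4] 280 [ 52.6 170. ] 285 [ 55.5 169.8] 290 [ 65.1 160.4] 295 [ 65.5 164. ] rollers 899 [ 40.74878763 -25.97472807 152.20437301] [ 64.221943    25.99598831 174.98879166]
lever 2278 [-51.7164246  -11.14215988 200.00040044] [-45.60600228  10.78797955 208.66796698]
```

```bash
python3 -m pendant '[[[0.0007,0,-0.001],[0,0,0]],[[0.001,0,-0.002],[0,0,0]],[[0.001,0,-0.002],[0,0,0]]]'
python3 -c "
from h import *
st()"
```

```text
clock: 8.23
tool_pos: [0.4297, -0.0198, 0.1487]
eef_rot: [0.999, -0.051, -0.004, -0.0]
contact_force: [-10.1, 1.2, -1.3]
opening: 0.552
grip_force: 28.2
t 8.23 case [ 52.6  -1.3 148.7] F(case) [10.1 -0.2 -1.3] M [-0.02 -2.13  0.02] op 0.552 grip 28.2 toolx(case) [-1.   -0.   -0.01] q [-0.24  0.1  -0.39  1.08 -0.    3.  ]
```

The bar stops against the post: x holds while the force rises to 10 N. It is hooked under the lip, so I release and retreat.

```bash
python3 -m pendant '[[[-0.001,0,0],[0,0,0]],[[-0.001,0,0],[0,0,0]],[[-0.001,0,0],[0,0,0]],[[-0.001,0,0],[0,0,0]],[[-0.001,0,0],[0,0,0]],[[-0.001,0,0],[0,0,0]]]' -0.6
python3 -c "
from h import *
st()"
python3 -m pendant '[[[0,0,-0.01],[0,0,0]],[[0,0,-0.03],[0,0,0]],[[0,0,-0.06],[0,0,0]],[[0,0,-0.09],[0,0,0]],[[0,0,-0.12],[0,0,0]],[[0,0,-0.14],[0,0,0]],[[0,0,-0.15],[0,0,0]],[[0,0,-0.15],[0,0,0]]]'
python3 - <<'E'
from h import *
st()
p,d,K,C=snap('wrist');save('w7',p)
P=c(cloud(d,K,C))*1000
m=(abs(P[...,1]+1)<5)&(d>0)
for i in range(0,300,4):
    g=P[i][m[i]]
    if len(g):print(i,np.median(g,0).round(1)[[0,2]],end=' ')
k=P.reshape(-1,3)
k=k[(abs(k[:,1])<25)&(abs(k[:,1])>19.5)&(k[:,0]>30)&(k[:,0]<80)&(k[:,2]>144)&(k[:,2]<190)]
print('rollers',len(k),k.min(0),k.max(0))
go(w(-62,0,250),.4)
E
```

```text
clock: 8.73
tool_pos: [0.4323, -0.0204, 0.1502]
eef_rot: [0.999, -0.051, 0.0, 0.0]
contact_force: [-0.0, -0.0, -1.1]
opening: 0.8
grip_force: 0.0
t 8.73 case [ 50.   -1.  150.2] F(case) [ 0.   0.  -1.1] M [-0.04  0.01 -0.02] op 0.8 grip 0.0 toolx(case) [-1. -0.  0.] q [-0.24  0.1  -0.39  1.08  0.    3.  ]
clock: 9.4
tool_pos: [0.433, -0.0206, 0.3023]
eef_rot: [0.999, -0.051, 0.002, 0.0]
contact_force: [-0.3, 0.7, 0.7]
opening: 0.796
grip_force: 0.0
t 9.4 case [ 49.3  -0.9 302.3] F(case) [ 0.4 -0.6  0.7] M [0.   0.03 0.06] op 0.796 grip 0.0 toolx(case) [-1. -0.  0.] q [-0.24  0.04 -0.06  1.46  0.    3.  ]
0 [-155.9    0.5] 4 [-113.9  138.4] 8 [-110.3  140.2] 12 [-107.1  140.4] 16 [-104.   140.1] 20 [-100.8  140.2] 24 [-97.6 140.5] 28 [-94.4 140.3] 32 [-91.2 140. ] 36 [-70.7 231.6] 40 [-68.3 231.8] 44 [-66.  231.8] 48 [-64.  229.7] 52 [-62.6 222.3] 56 [-60.5 219.2] 60 [-58.4 216.1] 64 [-56.2 212.6] 68 [-53.9 208.7] 72 [-51.5 205.4] 76 [-49.  201.4] 80 [-46.3 197.7] 84 [-43.7 192.8] 88 [-40.8 188.8] 92 [-37.9 184.5] 96 [-34.8 179.5] 100 [-31.6 175.4] 104 [-28.2 167.7] 108 [-24.3 144.1] 
[... 370 characters left out ...]
 170.4] 196 [ 57.9 169.5] 200 [ 65.2 160. ] 204 [ 66.4 168.8] 208 [ 70.7 168.5] 212 [ 88.4 133.5] 216 [ 93.6 132.5] 220 [ 98.5 132.5] 224 [103.8 131.7] 228 [109.  131.3] 232 [114.3 130.7] 236 [120.9 127.8] 240 [1.889e+02 1.000e-01] 244 [1.964e+02 1.000e-01] 248 [203.7   0.4] 252 [211.    0.6] 256 [218.6   0.6] 260 [226.5   0.3] 264 [234.1   0.5] 268 [2.42e+02 2.00e-01] 272 [2.499e+02 2.000e-01] 276 [2.579e+02 2.000e-01] 280 [266.3  -0.4] 284 [274.5  -0.5] 288 [282.    0.5] 292 [290.3   0.4] 296 [2.988e+02 2.000e-01] rollers 127 [ 37.0207174  -24.87152882 159.23002603] [ 58.94851232  23.12262437 167.12769877]
shift [0.1116 0.0013 0.0509] turn [-0.    4.56  0.03] world d [ 0.111 -0.013 -0.051]
```

View pics/w7.png

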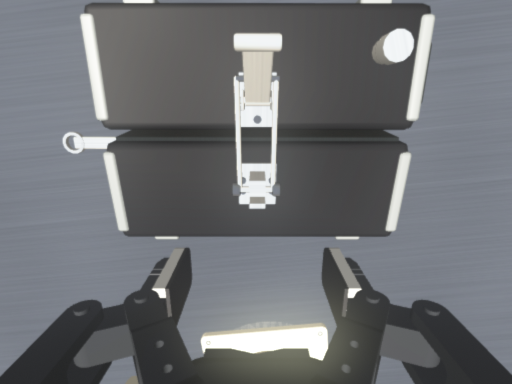

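The bail is hooked: rollers at (237,190) and (277,190) tucked at the post. Lever end bar is at (258,43), case (-69, 226.5), so the lever angle is about 1.01. Next I shut the fingers and go above the lever tip, tilted 23°.

```bash
python3 -m pendant '[[[0.018,0,0],[0,0.7,0]],[[0.036,0,0.005],[0,1.4,0]],[[0.054,0,0.01],[0,2.1,0]],[[0.072,0.001,0.02],[0,2.8,0]],[[0.09,0.001,0.03],[0,3.5,0]],[[0.105,0.001,0.04],[0,4.2,0]],[[0.112,0.001,0.05],[0,4.56,0]],[[0.112,0.001,0.05],[0,4.56,0]]]' 1 40
python3 -m pendant '[[[0,0,0],[0,0,0]],[[0,0,0],[0,0,0]]]'
python3 - <<'E'
from h import *
st();
p,d,K,C=snap('wrist');save('w8',p)
P=c(cloud(d,K,C))*1000
m=(abs(P[...,1]+1)<5)&(d>0)
for i in range(0,300,8):
    g=P[i][m[i]]
    if len(g):print(i,np.median(g,0).round(1)[[0,2]],end=' ')
go(w(-68,0,234),.4)
E
```

```text
clock: 10.12
tool_pos: [0.5418, -0.0323, 0.2462]
eef_rot: [0.979, -0.05, 0.195, 0.01]
contact_force: [-0.2, 0.1, 0.4]
opening: 0.004
grip_force: 0.0
clock: 10.28
tool_pos: [0.5432, -0.0327, 0.2501]
eef_rot: [0.979, -0.05, 0.197, 0.01]
contact_force: [-0.6, 0.5, -0.5]
opening: 0.0
grip_force: 0.0
t 10.28 case [-61.6  -0.3 250.1] F(case) [ 0.6 -0.5 -0.5] M [-0.05 -0.31 -0.03] op 0.0 grip 0.0 toolx(case) [-0.92 -0.    0.39] q [-0.24 -0.01 -0.33  0.86  0.06  3.01]
0 [-405.5    0.5] 8 [-3.932e+02  2.000e-01] 16 [-3.811e+02 -2.000e-01] 24 [-368.     0.8] 32 [-355.8    0.7] 40 [-343.6    0.5] 48 [-331.7    0. ] 56 [-318.9    1.2] 64 [-307.2    0.4] 72 [-2.954e+02 -1.000e-01] 80 [-283.2    0.3] 88 [-271.1    0.4] 96 [-2.594e+02  2.000e-01] 104 [-2.475e+02  2.000e-01] 112 [-2.357e+02  2.000e-01] 120 [-2.239e+02  2.000e-01] 128 [-212.4   -0.3] 136 [-200.4    0.9] 144 [-188.9    0.7] 152 [-177.4    0.2] 160 [-165.9    0.4] 168 [-154.6   -0.5] 176 [-1.431e+02 -1.000e-01] 184 [-114.8  137.3] 192 [-106.9  140.5] 200 [-99.5 140.5] 208 [-92.1 140.6] 216 [-84.7 139.8] 224 [-77.3 139.9] 232 [-73.4 226.2] 240 [-68.8 231.9] 248 [-67.  265.4] 256 [-64.  272.6] 264 [-61.2 279. ] 272 [-58.7 285. ] 280 [-56.2 289.1] 288 [-54.6 296.5] 296 [-52.6 300.7] shift [-0.0008  0.0003  0.0176] turn [-0.01  0.03  0.03] world d [ 0.006 -0.001 -0.017]
```

View pics/w8.png

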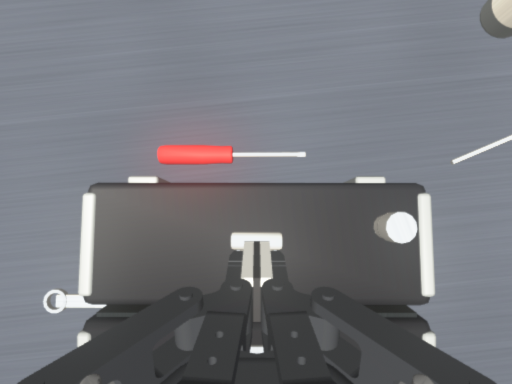

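```bash
python3 -m pendant '[[[0,0,0.006],[0,0,0]],[[0,0,0.012],[0,0,0]],[[0,0,0.016],[0,0,0]],[[-0.001,0,0.019],[0,0,0]],[[-0.001,0,0.022],[0,0,0]],[[-0.001,0,0.025],[0,0,0]],[[-0.001,0,0.025],[0,0,0]]]'
python3 -c "
from h import *
st()
for t in (.9,.8,.7,.6,.5,.4,.3,.2,.1,.056): go(w(-30-72*np.cos(t)+2.1,0,164+72*np.sin(t)+5.1),.4)"
```

```text
clock: 10.92
tool_pos: [0.5542, -0.0339, 0.2286]
eef_rot: [0.978, -0.05, 0.2, 0.01]
contact_force: [0.5, 0.8, 7.3]
opening: 0.0
grip_force: 3.1
t 10.92 case [-72.7  -0.3 228.6] F(case) [-0.4 -0.9  7.3] M [-0.07  0.51  0.05] op 0.0 grip 3.1 toolx(case) [-0.92 -0.    0.39] q [-0.24  0.02 -0.36  0.8   0.05  3.01]
shift [-0.0012  0.0003  0.0028] turn [-0.01 -0.04  0.03] world d [-0.    -0.    -0.003]
shift [0.0019 0.0003 0.0093] turn [-0.01 -0.04  0.03] world d [ 0.005 -0.001 -0.008]
shift [0.0043 0.0003 0.0161] turn [-0.01 -0.04  0.03] world d [ 0.01  -0.001 -0.013]
shift [0.0061 0.0003 0.0231] turn [-0.01 -0.04  0.03] world d [ 0.015 -0.002 -0.019]
shift [0.0071 0.0003 0.0302] turn [-0.01 -0.04  0.03] world d [ 0.018 -0.002 -0.025]
shift [0.0075 0.0003 0.0374] turn [-0.01 -0.04  0.03] world d [ 0.021 -0.003 -0.031]
shift [0.0071 0.0003 0.0446] turn [-0.01 -0.04  0.03] world d [ 0.024 -0.003 -0.038]
shift [0.006  0.0003 0.0517] turn [-0.01 -0.04  0.03] world d [ 0.026 -0.003 -0.045]
shift [0.0042 0.0003 0.0587] turn [-0.01 -0.04  0.03] world d [ 0.027 -0.003 -0.052]
shift [0.0032 0.0003 0.0617] turn [-0.01 -0.04  0.03] world d [ 0.027 -0.003 -0.055]
```

```bash
python3 -m pendant '[[[-0.001,0,0.003],[0,0,0]],[[0.001,0,0.006],[0,0,0]],[[0.002,0,0.009],[0,0,0]],[[0.003,0,0.0125],[0,0,0]],[[0.004,0,0.016],[0,0,0]],[[0.004,0,0.016],[0,0,0]]]'
python3 -c "
from h import *
st()
for t in (.6,.4,.3,.2,.1,.056): go(w(-30-72*np.cos(t)+2.1,0,164+72*np.sin(t)+5.1),.4)"
```

```text
clock: 11.42
tool_pos: [0.5635, -0.0349, 0.2145]
eef_rot: [0.979, -0.05, 0.199, 0.01]
contact_force: [1.0, -0.4, 4.4]
opening: 0.001
grip_force: 2.0
t 11.42 case [-8.200e+01 -2.000e-01  2.145e+02] F(case) [-1.1  0.3  4.4] M [0.08 0.28 0.03] op 0.001 grip 2.0 toolx(case) [-0.92 -0.    0.39] q [-0.24  0.04 -0.37  0.76  0.05  3.02]
shift [0.0031 0.0002 0.0065] turn [-0.01 -0.02  0.03] world d [ 0.005 -0.001 -0.005]
shift [0.0045 0.0003 0.0208] turn [-0.01 -0.02  0.03] world d [ 0.012 -0.002 -0.017]
shift [0.0041 0.0003 0.028 ] turn [-0.01 -0.02  0.03] world d [ 0.015 -0.002 -0.024]
shift [0.003  0.0003 0.0351] turn [-0.01 -0.02  0.03] world d [ 0.016 -0.002 -0.031]
shift [0.0012 0.0003 0.042 ] turn [-0.01 -0.02  0.03] world d [ 0.017 -0.002 -0.038]
shift [0.0002 0.0003 0.045 ] turn [-0.01 -0.02  0.03] world d [ 0.018 -0.002 -0.041]
```

```bash
cat > kp.py <<'E'
from h import *
for n in ('top','scene'):
    p,d,K,C=snap(n);P=c(cloud(d,K,C))*1000
    k=P.reshape(-1,3)
    l=k[(abs(k[:,1])<140)&(abs(k[:,1])>60)&(k[:,0]>25)&(k[:,0]<105)&(k[:,2]>110)&(k[:,2]<146)]
    l=l[np.abs(l[:,2]-np.median(l[:,2]))<8]
    print(n,'lid slope',np.polyfit(l[:,0],l[:,2],1)) if len(l)>20 else 0
    b=k[(abs(k[:,1])<6)&(k[:,0]>20)&(k[:,0]<90)&(k[:,2]>165)&(k[:,2]<175)]
    if len(b): print(n,'keeper top',len(b),b[:,0].min().round(1),b[:,0].max().round(1),np.median(b[:,2]).round(1))
    b=k[(abs(k[:,1])>20)&(abs(k[:,1])<26)&(k[:,0]>20)&(k[:,0]<90)&(k[:,2]>148)&(k[:,2]<185)]
    if len(b): print(n,'rollers',len(b),b.min(0).round(1),b.max(0).round(1))
E
python3 kp.py; python3 -m pendant '[[[0.0015,0,0.0035],[0,0,0]],[[0.003,0,0.007],[0,0,0]],[[0.0038,0,0.0105],[0,0,0]],[[0.004,0,0.014],[0,0,0]],[[0.004,0,0.014],[0,0,0]]]'; python3 kp.py;python3 -c "
from h import *
st()
for t in (.4,.3,.2,.1,.056): go(w(-30-72*np.cos(t)+2.1,0,164+72*np.sin(t)+5.1),.4)"
```

```text
top lid slope [-6.72922304e-02  1.39755238e+02]
scene lid slope [-6.72034563e-02  1.41104546e+02]
scene keeper top 33 35.3 67.2 171.0
scene rollers 22 [ 40.5 -25.9 155. ] [ 53.7  22.7 169.3]
clock: 11.93
tool_pos: [0.571, -0.0355, 0.2012]
eef_rot: [0.979, -0.05, 0.197, 0.01]
contact_force: [-0.4, -0.9, 1.3]
opening: -0.0
grip_force: 0.4
top lid slope [-6.00414449e-02  1.39744464e+02]
scene lid slope [-6.14811434e-02  1.41167369e+02]
scene keeper top 30 34.0 64.2 171.1
scene rollers 21 [ 40.1 -25.8 158.8] [ 54.2  24.1 169.9]
t 12.03 case [-88.9  -0.5 201.1] F(case) [ 0.2 -0.2  0.5] M [-0.01 -0.33 -0.02] op -0.002 grip 0.0 toolx(case) [-0.92 -0.    0.39] q [-0.24  0.07 -0.38  0.74  0.05  3.02]
shift [0.0034 0.0005 0.0057] turn [-0.02  0.05  0.03] world d [ 0.005 -0.001 -0.004]
shift [0.0031 0.0006 0.0129] turn [-0.02  0.05  0.03] world d [ 0.008 -0.001 -0.011]
shift [0.002  0.0006 0.02  ] turn [-0.02  0.05  0.03] world d [ 0.009 -0.002 -0.018]
shift [0.0003 0.0006 0.027 ] turn [-0.02  0.05  0.03] world d [ 0.011 -0.002 -0.025]
shift [-0.0007  0.0006  0.03  ] turn [-0.02  0.05  0.03] world d [ 0.011 -0.002 -0.028]
```

Run:
```python
from h import *
for n in('wrist','scene'):
    p,d,K,C=snap(n);P=c(cloud(d,K,C))*1000
    m=(abs(P[...,1])<14)&(d>0)&(P[...,2]>150)&(P[...,0]<0)&(P[...,0]>-115)
    g=P[m]
    for a in range(-115,0,5):
        b=g[(g[:,0]>=a)&(g[:,0]<a+5)]
        if len(b): print(n,a,len(b),b[:,2].min().round(1),np.median(b[:,2]).round(1))
save('s1',cv2.resize(p[100:220,190:380],None,fx=4,fy=4,interpolation=cv2.INTER_CUBIC))
```

```text
wrist -105 119 195.9 199.4
wrist -100 539 199.1 203.1
wrist -95 672 198.3 216.4
wrist -90 890 215.3 228.1
wrist -85 1521 226.7 247.5
wrist -80 2909 235.3 269.8
wrist -75 3296 233.6 283.5
wrist -70 1860 231.2 280.1
wrist -65 226 230.8 244.8
wrist -60 24 239.8 244.6
wrist -50 12 176.6 177.2
wrist -45 58 174.1 175.7
wrist -40 69 171.6 173.6
wrist -35 65 167.9 169.5
wrist -30 30 166.4 168.1
scene -105 23 196.1 201.6
scene -100 34 201.7 211.3
scene -95 41 200.6 221.8
scene -90 61 192.1 232.3
scene -85 74 192.1 246.6
scene -80 90 186.3 265.6
scene -75 112 185.4 299.6
scene -70 93 181.7 308.8
scene -65 103 171.6 357.9
scene -60 82 168.9 312.9
scene -55 61 168.9 375.9
scene -50 103 167.6 392.4
scene -45 70 152.4 409.6
scene -40 48 154.6 420.7
scene -35 124 153.1 437.0
scene -30 99 150.4 462.1
scene -25 63 170.3 481.7
scene -20 51 484.0 493.5
scene -15 58 446.6 505.3
scene -10 54 167.4 515.9
scene -5 51 166.2 524.9
```

View pics/s1.png

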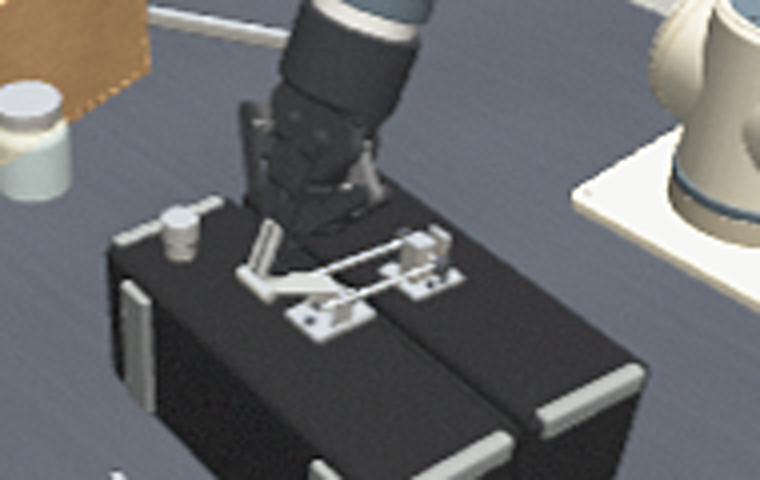

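The bail is hooked on the keeper (430,260), the lever is partly down (240,270), and the fingers are on the end bar. I keep pushing.

```bash
python3 -m pendant '[[[0.001,0,0.003],[0,0,0]],[[0.002,0,0.006],[0,0,0]],[[0.002,0,0.0095],[0,0,0]],[[0.002,0,0.013],[0,0,0]],[[0.002,0,0.013],[0,0,0]]]';python3 kp.py;python3 -c "
from h import *
st()
for t in (.3,.2,.1,.056): go(w(-30-72*np.cos(t)+2.1,0,164+72*np.sin(t)+5.1),.4)"
```

```text
clock: 12.55
tool_pos: [0.578, -0.0362, 0.19]
eef_rot: [0.979, -0.05, 0.197, 0.01]
contact_force: [-0.1, 0.2, -0.8]
opening: 0.003
grip_force: 0.0
top lid slope [-5.85093834e-02  1.39692285e+02]
scene lid slope [-5.88214423e-02  1.41122029e+02]
scene keeper top 35 33.7 65.3 171.3
scene rollers 20 [ 26.3 -25.  155.5] [ 52.3  22.3 170. ]
t 12.65 case [-96.4  -0.4 190.5] F(case) [-0.1 -0.7  0.1] M [ 0.04 -0.4   0.02] op -0.001 grip 0.0 toolx(case) [-0.92 -0.    0.39] q [-0.23  0.08 -0.38  0.71  0.05  3.02]
shift [0.0002 0.0004 0.0002] turn [-0.01  0.03  0.03] world d [ 0. -0. -0.]
shift [-0.0009  0.0004  0.0073] turn [-0.01  0.03  0.03] world d [ 0.002 -0.001 -0.007]
shift [-0.0026  0.0004  0.0143] turn [-0.01  0.03  0.03] world d [ 0.003 -0.001 -0.014]
shift [-0.0036  0.0004  0.0173] turn [-0.01  0.03  0.03] world d [ 0.003 -0.001 -0.017]
```

```bash
python3 -m pendant '[[[-0.0005,0,0.0035],[0,0,0]],[[-0.001,0,0.007],[0,0,0]],[[-0.0015,0,0.009],[0,0,0]],[[-0.002,0,0.011],[0,0,0]],[[-0.002,0,0.011],[0,0,0]]]';python3 -c "
from h import *
st()
p,d,K,C=snap('wrist');P=c(cloud(d,K,C))*1000
m=(abs(P[...,1])<14)&(d>0)&(P[...,2]>150)&(P[...,0]<0)&(P[...,0]>-115)
g=P[m]
for a in range(-115,0,5):
        b=g[(g[:,0]>=a)&(g[:,0]<a+5)]
        if len(b): print(a,len(b),b[:,2].min().round(1),np.median(b[:,2]).round(1))
"; python3 kp.py
```

```text
clock: 13.07
tool_pos: [0.58, -0.0365, 0.1793]
eef_rot: [0.979, -0.05, 0.197, 0.01]
contact_force: [-0.2, -0.3, 0.4]
opening: -0.001
grip_force: 0.0
t 13.07 case [-98.6  -0.5 179.3] F(case) [0.2 0.3 0.4] M [-0.05 -0.37 -0.01] op -0.001 grip 0.0 toolx(case) [-0.92 -0.    0.39] q [-0.23  0.1  -0.4   0.68  0.05  3.02]
-110 473 167.0 172.6
-105 677 171.4 193.7
-100 877 171.7 205.5
-95 1474 204.1 225.0
-90 2831 214.1 247.0
-85 3219 211.8 261.0
-80 2133 209.5 259.0
-75 219 208.8 222.6
-70 43 218.5 226.2
-65 10 169.2 170.6
-60 79 169.0 170.2
-55 90 168.5 170.1
-50 115 168.8 170.3
-45 34 169.0 170.1
top lid slope [-6.02941588e-02  1.39661226e+02]
scene lid slope [-6.19645621e-02  1.41001282e+02]
scene keeper top 34 35.1 64.3 170.8
scene rollers 20 [ 40.2 -24.2 157.3] [ 54.   23.5 170.3]
```

The lever face is level at z 170, which is flat (angle 0). It sprang over centre by itself, ahead of the fingers. I retreat straight up and verify.

```bash
python3 -m pendant '[[[0,0,-0.01],[0,0,0]],[[0,0,-0.03],[0,0,0]],[[0,0,-0.06],[0,0,0]],[[0,0,-0.09],[0,0,0]],[[0,0,-0.12],[0,0,0]],[[0,0,-0.15],[0,0,0]],[[0,0,-0.18],[0,0,0]],[[0,0,-0.18],[0,0,0]]]'; python3 -m pendant '[[[0,0,0],[0,-1.2,0]],[[0,0,0],[0,-2.4,0]],[[0,0,0],[0,-3.6,0]],[[0,0,0],[0,-4.5,0]],[[0,0,0],[0,-4.5,0]],[[0,0,0],[0,-4.5,0]]]' -0.5; python3 kp.py
python3 - <<'E'
from h import *
st()
p,d,K,C=snap('wrist');save('w9',p)
P=c(cloud(d,K,C))*1000
m=(abs(P[...,1])<8)&(d>0)&(P[...,0]<100)&(P[...,0]>-115)
for i in range(0,384,5):
    g=P[i][m[i]]
    if len(g):print(i,np.median(g,0).round(1)[[0,2]],end=' ')
k=P.reshape(-1,3);l=k[(abs(k[:,1])<140)&(abs(k[:,1])>60)&(k[:,0]>25)&(k[:,0]<105)&(k[:,2]>125)&(k[:,2]<145)]
print('slope',np.polyfit(l[:,0],l[:,2],1))
E
```

```text
clock: 13.88
tool_pos: [0.5105, -0.0293, 0.3532]
eef_rot: [0.978, -0.05, 0.202, 0.011]
contact_force: [1.4, -0.1, 0.3]
opening: -0.0
grip_force: 0.0
clock: 14.38
tool_pos: [0.5119, -0.0295, 0.345]
eef_rot: [0.999, -0.051, 0.003, -0.0]
contact_force: [0.3, -0.3, -0.3]
opening: 0.748
grip_force: 0.0
top lid slope [-6.25937001e-02  1.39939532e+02]
scene lid slope [-6.36212428e-02  1.41166326e+02]
scene keeper top 33 34.8 65.4 170.1
scene rollers 18 [ 39.5 -24.7 156.6] [ 53.7  23.5 167.7]
t 14.48 case [-28.8  -0.4 346.2] F(case) [-0.1 -0.4  0.2] M [-0.   -0.06 -0.04] op 0.754 grip 0.0 toolx(case) [-1.   -0.    0.01] q [-0.22  0.18  0.21  1.59  0.    3.02]
100 [-110.7  139.4] 105 [-105.6  173.6] 110 [-100.7  172.9] 115 [-95.6 170.1] 120 [-90.6 170.2] 125 [-85.5 170.3] 130 [-80.3 170. ] 135 [-75.1 170.4] 140 [-69.9 170.3] 145 [-64.5 170.2] 150 [-59.2 170.3] 155 [-53.8 170.3] 160 [-48.4 170.6] 165 [-42.7 170.3] 170 [-37.2 170.7] 175 [-31.1 168.8] 180 [-19.  143.9] 185 [-13. 145.] 190 [ -3.6 134.5] 195 [  4.5 129.5] 200 [  9.1 135.8] 205 [ 14.6 139.3] 210 [ 21.4 138.9] 215 [ 28.2 138.9] 220 [ 34.2 140.8] 225 [ 37.1 150.2] 230 [ 38.1 163.2] 235 [ 40.7 171.7] 240 [ 47.3 171.5] 245 [ 54.1 171.1] 250 [ 62.3 168. ] 255 [ 87.9 134. ] 260 [ 95.2 134.4] 350 [-37.9 419.8] 355 [-38.  421.8] 360 [-38.8 424.3] 365 [-39.  426.1] 370 [-39.  427.7] 375 [-38.9 429.2] 380 [-38.9 430.7] slope [-6.59942165e-02  1.40446337e+02]
```

View pics/w9.png

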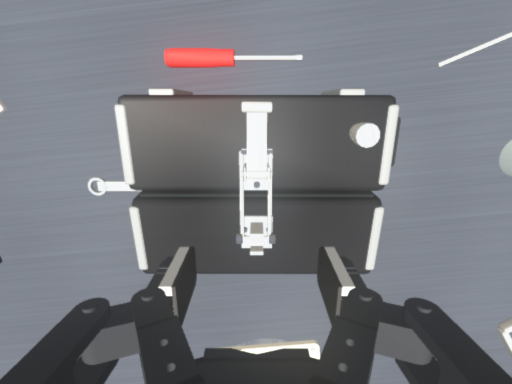

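The lever lies flat (257,105–170) and the bail is on the keeper (257,238). The lid half is drawn in and held, and the tools haven't moved. Handing in.

```bash
python3 -c "
from station import bot
print(bot.sign_off())"
```

```text
the job is handed in; nothing more can be done
None
```

The latch is closed and I handed the job in at about 14.5 s: bail hooked under the keeper's lip, lever flat, gripper clear. The lid half is held partly drawn in: it went from about 0.085 to 0.06 rad ajar, so a gap remains at the seam. The highest wrist force I read was about 10 N, and the tools and parts weren't touched.

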